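Free the child-safety latch of the solvent cupboard

TASK

The small solvent cupboard's door stands ajar, held by its sprung child-safety hook. Reach down through the gap behind the door, gently press the hook until it clears the rail, draw the door past the rail and swing it well open (beyond 45 degrees), then let go so that the hook springs back up. Do not lean hard on the hook or wrench the door against it, and leave the spray can, jar and tape where they are.

Things in the scene. Friction and masses are not known exactly. Their poses are not given: they have to be found in the camera images.
- cupboard: Plywood cupboard on the bench, fixed, 180 mm deep (its x), 250 wide (its y), 215 high. Origin: centre of its underside; its front faces its own -x, 90 mm from the origin. Its top panel stops 45 mm short of the front. A wooden face frame 14 mm thick on the front carries rail, door and hook. NOMINAL heights above the bench: top rail 199 to 215 mm, door top edge 212.
- press_point (a point): Fixed on the cupboard: mid-gap between the ajar door's back and the top rail's front, over the hook's flat, at the flat's NOMINAL height, 195 mm. The front unit (frame, rail, door, hook together) sits on slotted screws: all of it is up to 13 mm higher or lower than nominal, unmeasured, so feel for it. Gap 36 mm along the cupboard's x, free along y, open from above. Axes as the cupboard's.
- hinge_line (a point): Fixed on the cupboard: on the door's upright hinge axis (left side, +y), in the plane of the shut door's back, at press_point's nominal height; press_point is 19 mm from it along the cupboard's -x and 170 mm along -y. Door 230 mm wide, 12 thick, 194 high; the hook's middle is 170 mm from the hinge. Axes as the cupboard's.
- door (a joint): Door angle in rad: 0 shut, grows as it opens towards the cupboard's -x, clockwise seen from above, up to 1.6. The hook holds it at about 0.22; it starts at about 0.2. Swings easily, stays where left. It can be pushed from behind by its back, above the hook (the top 17 mm). Small steel knob outside, 120 mm up.
- hook (a joint): White sprung hook on the door's back; how far it is pressed straight down, m: 0 at rest, rigid stop at 0.012. Starts to move at 3 N, then 0.7 N per mm: clears the rail from 0.008 (8.6 N), stop at 11.4 N, breaks above 18 N. Keep it pressed until the door is at 0.38 rad, then it may rise. Flat 46 mm wide, reaches 62 mm from the door, under the rail; 12 mm upright barb at its end, behind the rail.
- spray: Spray can, 64 mm across, 200 mm tall, orange cap, standing on the bench left of the cupboard. Origin: centre of its underside. Leave alone.
- jar: Glass jar with steel lid, 72 mm across, 110 mm tall, on the bench right of the cupboard. Origin: centre of its underside. Leave alone.
- tape: Roll of brown tape, 90 mm across, 48 mm tall, lying on the cupboard's top. Origin: centre of its underside. Leave alone.

How it is judged (in metres and radians):
On the way, in this order (a step that is already met when the one before it is completed fails the run):
1. the hook is pressed down (over 6 mm) while the door is still held behind the rail (value of joint hook above 0.006 m and value of joint door below 0.27 rad), for 0.05 s.
2. the door is drawn out so that the barb is past the rail (value of joint door above 0.38 rad), for 0.05 s.
At the end, for the whole second after the job is handed in: The door is open by more than 45 degrees (0.785 rad) and at rest, and the hook has sprung back up (pressed less than 2 mm) (value of joint door above 0.785 rad and value of joint hook below 0.002 m and angular speed of door below 0.1 rad/s); the robot touches nothing.
It fails at once if the hook is pressed or hit by the robot with more than 18 N (contact force between any of the fingers, the arm and hook above 18 N).
It fails at once if the door is wrenched: the hook is pulled against the rail with more than 18 N (contact force between hook and front above 18 N).
It fails at once if the spray can, jar or tape is shifted by more than 15 mm (distance of any of spray, jar, tape from where it was at the start of the episode above 0.015 m).
It fails at once if the spray can, jar or tape is tipped (angle between any of spray, jar, tape's own z axis and vertical above 0.3 rad).
It also fails if it takes over 42 s, if anything falls off the work surface, if the arm or the gripper's body presses on something with over 40 N, if the wrist force passes 120 N, or if a joint passes its speed limit or range.

ROBOT

A 7-joint arm with a two-finger parallel gripper is mounted at the origin on the work surface. World frame = base frame: x ahead of the robot, y to its left, z up, the work surface at z = 0. Lengths are in mm, angles in rad, forces in N, time in s.
With the tool pointing down it reaches from about 400 to 850 mm from the base axis. Payload 4.5 kg.
Tool frame: the origin (TCP) lies midway between the tips of the shut fingers; the grasp point (between the pads) lies 19 mm behind it (env.pinch_z is the distance from the TCP to the grasp point, in mm); z points along the fingers, y is the direction in which the jaws open and shut (so a half turn about z gives the same grasp; the last joint's range is limited). The gripper opens to 88 mm and grips with 3 to 60 N. Pads are 18 mm wide; open, the fingers measure 123 mm over their backs; the gripper's body (75 mm by 187 mm) begins 45 mm behind the grasp point.
Start: joints at [1.179, 0.689, -0.195, 1.565, 0.157, 0.902, -0.215], TCP at [258.188, -569.206, 206.843] pointing down, gripper open.
Joint ranges: [-3.01, 3.01], [-0.46, 2.08], [-1.47, 1.51], [0.13, 2.56], [-1, 4.14], [0.04, 2.09], [-2.66, 2.66]. Speed limits (rad/s): [2.57, 2.57, 3.14, 3.14, 3.14, 3.14, 3.14].

INTERFACE

Orientations are given as a unit quaternion [w, x, y, z].
In Python, from bench import status, optics, job_done, spotter, env gives the robot as it stands.
- The arm moves only by the tool step_arm, never from a script. Its argument "moves" is a list of rows, each an object with "gripper": the opening in per cent of the stroke, from 0 (shut) to 100 (fully open); "travel": the shift along the tool's x, y, z in m, a list of three; "yaw": the turn about the tool's z in rad. In form: [{"gripper": gripper, "travel": [dx, dy, dz], "yaw": yaw}, ...]. A call has 1 to 20 rows; each row shifts and turns the commanded pose from where the row before left it, along the tool's axes as they then stand; what a row does not reach is not made up. A row lasts 1/12 s, in which the tool goes at most 41.7 mm and 7.16 degrees, less where a joint would pass 70% of its speed; a pose out of reach is approached as far as the arm can. A call is refused whole if a number of a shift passes 0.0417 or a number of a turn 0.125, either way. A call with a gripper value outside its range is refused whole. The fingers move at their own pace and stop on an object; "squeeze" is the grip in N (left out, the last holds). Time passes only in rows, so rows that do not move let the fingers close. It gives the time, the measured TCP pose, the force and the opening at its end, in the units of the state.
- status.read_state(): the state, without advancing time (a new reading comes with each control period).
- optics.grab_frame(name): name is "side" or "top" or "wrist"; returns a dict with "img" (480x640x3 uint8, red, green, blue), "range_z" (480x640 float32, mm along the optical axis (not along the pixel's ray), 0 where there is no reading), "intrinsics" (3x3 intrinsics, pixels), "R" (3x3) and "t" (3): a world point X has camera coordinates R X + t. Camera axes: x right, y down, z forward; pixel columns grow to the right and rows downward; lengths in mm; the calibration is good to about 2 mm. A picture is of the moment at which its call begins.
- job_done(): hands the job in, once; it reports no verdict.
Trained networks look in the newest picture that a camera, given by its name, has taken for a name from the list of things; names that differ only in an ending like _2 or _b are one class to them, and where a whole thing is asked for, a point or a joint stands for the part that bears it (a point fixed in the world has none). Each returns a list of dicts, best first, with "conf" (0 to 1); they miss things now and then, are a little off and sometimes report something else, mostly with a low value. They report only what shows in the picture. A call takes as long as a camera call.
- spotter.look_for(camera, thing): "bbox" ([left, top, right, bottom] in pixels, round what is visible of it).
- spotter.tip_of(camera, thing): "pixel" ([row, column] in pixels: a listed point, or the origin of a listed thing).
The state is a dict: "clock": time; "qpos": joint angles; "joint_vel": joint speeds; "tau": joint torques, N m; "tool_pos": TCP position; "eef_rot": TCP orientation; "ft_force": force on the tool from outside, world axes, zero at the start; "wrist_torque": the same for the moment, N m; "grip_width": finger opening in mm.
Only numpy, scipy, OpenCV 4.12 (cv2) and the standard library are available. Lean on these libraries where they do the work, as an engineer would, in place of code of your own. Each camera call takes 0.05 s, during which the arm holds its last target.

## Working session

There is one attempt and no reset: what is moved stays moved. The work goes in short steps, Python scripts to look and compute and a tool call to move; the robot and the scene stay as the last step left them, time stands still between calls to the robot, and variables do not carry over. Pictures are saved under pics/ and viewed, and the job is handed in when it is done.

Besides the shell and the picture viewer there is one more tool, called in YAML: its name, and indented under it one key for each argument. step_arm: Moves the arm, as the interface text tells. Its arguments: {"type":"object","properties":{"moves":{"type":"array","items":{"type":"object","properties":{"gripper":{"type":"number"},"travel":{"type":"array","items":{"type":"number"}},"yaw":{"type":"number"}}}},"squeeze":{"type":"number"}},"required":["moves"]}

```bash
mkdir -p pics; ls
python3 - <<'E'
from bench import status, optics, spotter, env
import cv2,numpy as np
s=status.read_state();print({k:np.round(v,3).tolist() for k,v in s.items()})
for c in ["side","top"]:
    f=optics.grab_frame(c)
    cv2.imwrite(f"pics/{c}0.png",f["img"][:,:,::-1]); np.savez(f"pics/{c}0.npz",**f)
    print(c,np.round(f["intrinsics"],1).tolist(),np.round(f["R"],3).tolist(),np.round(f["t"],1).tolist())
    for th in ["cupboard","press_point","hinge_line","door","hook","spray","jar","tape"]:
        try: print(th,[(np.round(d["pixel"]).tolist(),round(d["conf"],2)) for d in spotter.tip_of(c,th)][:2])
        except Exception as e: print(th,e)
        try: print('   bb',[(np.round(d["bbox"]).tolist(),round(d["conf"],2)) for d in spotter.look_for(c,th)][:2])
        except Exception as e: print(th,e)
E
```

```text
pics
{'clock': 0.0, 'qpos': [1.179, 0.69, -0.195, 1.566, 0.157, 0.902, -0.215], 'joint_vel': [0.0, 0.001, 0.0, -0.001, -0.0, 0.001, -0.0], 'tau': [0.001, -52.756, -1.267, -15.343, -0.053, 0.007, 0.0], 'tool_pos': [257.815, -568.561, 205.981], 'eef_rot': [-0.001, 0.977, 0.211, -0.0], 'ft_force': [0.105, -0.386, 0.519], 'wrist_torque': [-0.043, 0.009, 0.019], 'grip_width': 88.089}
side [[526.4, 0.0, 326.1], [0.0, 526.4, 235.7], [0.0, 0.0, 1.0]] [[0.608, 0.794, 0.008], [0.752, -0.574, -0.324], [-0.253, 0.203, -0.946]] [-447.0, -379.5, 1261.7]
cupboard []
   bb [([223.0, 173.0, 396.0, 354.0], 0.57)]
press_point []
   bb [([227.0, 171.0, 392.0, 352.0], 0.63)]
hinge_line [([171.0, 299.0], 0.85)]
   bb [([223.0, 172.0, 391.0, 355.0], 0.69)]
door it knows: cupboard, hinge_line, jar, press_point, spray, tape
   bb [([199.0, 163.0, 300.0, 272.0], 0.69)]
hook it knows: cupboard, hinge_line, jar, press_point, spray, tape
   bb [([222.0, 222.0, 262.0, 264.0], 0.57)]
spray [([194.0, 349.0], 0.87)]
   bb [([337.0, 138.0, 372.0, 199.0], 0.88)]
jar [([339.0, 233.0], 0.65)]
   bb [([206.0, 314.0, 248.
[... 259 characters left out ...]
ard [([248.0, 351.0], 0.9)]
   bb [([257.0, 150.0, 451.0, 318.0], 0.71)]
press_point []
   bb [([255.0, 152.0, 458.0, 318.0], 0.85)]
hinge_line [([321.0, 301.0], 0.95)]
   bb [([259.0, 149.0, 456.0, 315.0], 0.59)]
door it knows: cupboard, hinge_line, jar, press_point, spray, tape
   bb [([298.0, 272.0, 461.0, 353.0], 0.96)]
hook it knows: cupboard, hinge_line, jar, press_point, spray, tape
   bb [([398.0, 272.0, 433.0, 316.0], 0.82)]
spray [([308.0, 250.0], 0.79)]
   bb [([209.0, 284.0, 264.0, 323.0], 0.67)]
jar [([249.0, 462.0], 0.65)]
   bb [([445.0, 224.0, 497.0, 270.0], 0.83)]
tape [([309.0, 250.0], 0.48)]
   bb [([279.0, 181.0, 346.0, 249.0], 0.84), ([206.0, 284.0, 264.0, 323.0], 0.69)]
```

View pics/top0.png

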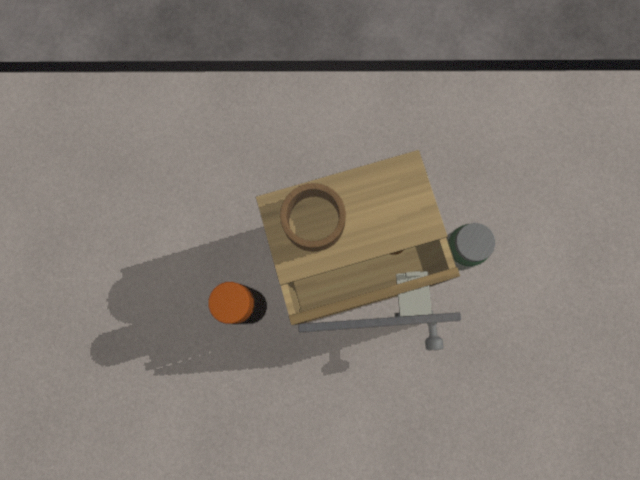

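View pics/side0.png

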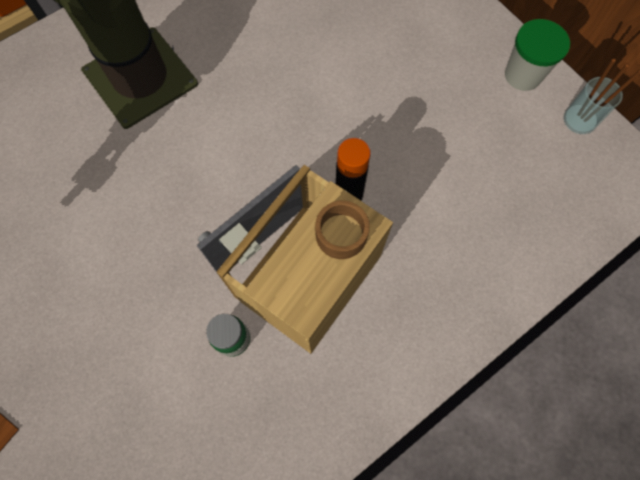

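The top view shows the cupboard with its front towards the robot. The dark door is at rows 315–328, the rail at row ~300 and the white hook at about (290, 413). The tape lies on the cupboard top, the can is on its left and the jar on its right. Next I'll measure the geometry from depth.

```bash
cat > h.py <<'E'
import numpy as np,cv2
def cloud(f):
    z=f["range_z"].astype(float);K=f["intrinsics"];v,u=np.indices(z.shape)
    c=np.stack([(u-K[0,2])/K[0,0]*z,(v-K[1,2])/K[1,1]*z,z],-1)
    P=(c-f["t"])@f["R"]; P[z<=0]=np.nan; return P
def proj(f,X):
    c=f["R"]@np.array(X,float)+f["t"]; p=f["intrinsics"]@c; return p[:2]/p[2]
E
python3 - <<'E'
from h import *
f=dict(np.load("pics/top0.npz"));P=cloud(f)
def show(n,r,c): print(n,(r,c),np.round(P[r,c],1))
for rc in [(180,390),(165,280),(230,400),(260,430),(160,415),(270,285),(235,440),(200,262)]: show("top",*rc)
for rc in [(300,355),(292,385),(308,330),(314,300),(283,436),(276,452)]: show("rail",*rc)
for rc in [(327,310),(325,340),(322,370),(319,400),(318,430),(317,455)]: show("door",*rc)
for rc in [(300,405),(300,415),(305,420),(308,410),(310,425),(276,405),(278,400),(276,412),(285,415),(285,425)]: show("hook",*rc)
for rc in [(343,433),(303,231),(242,475)]: show("misc",*rc)
# top panel rect fit
zz=P[...,2]; m=((zz>208)&(zz<222)).astype(np.uint8); m[:, :255]=0; m[:140]=0;m[256:]=0;m[:,455:]=0
E
python3 - <<'E'
from h import *
f=dict(np.load("pics/top0.npz"));P=cloud(f)
z=P[...,2]
im=np.clip((z-150)/90*255,0,255); im=np.nan_to_num(im).astype(np.uint8)
im=cv2.applyColorMap(im,cv2.COLORMAP_JET)[130:380,190:520]
cv2.imwrite("pics/d0.png",cv2.resize(im,None,fx=2.4,fy=2.4,interpolation=0))
im=cv2.resize(f["img"][130:380,190:520,::-1],None,fx=2.4,fy=2.4,interpolation=cv2.INTER_CUBIC);cv2.imwrite("pics/d1.png",im)
E
```

```text
top (180, 390) [720.1 -24.7 215.3]
top (165, 280) [807.5 159.8  -2.4]
top (230, 400) [646.5 -38.7 214.5]
top (260, 430) [ 616.8 -101.4  101.5]
top (160, 415) [750.5 -61.3 215.3]
top (270, 285) [586.5 125.4 216.1]
top (235, 440) [639.7 -95.5 214.7]
top (200, 262) [688.8 161.7 215.8]
rail (300, 355) [545.6  25.2 210.9]
rail (292, 385) [557.5 -17.2 211.7]
rail (308, 330) [533.7  60.5 213. ]
rail (314, 300) [524.6 103.  211.9]
rail (283, 436) [571.2 -89.1 212. ]
rail (276, 452) [ 581.4 -111.8  212. ]
door (327, 310) [506.6  88.6 209.2]
door (325, 340) [510.1  46.1 209.8]
door (322, 370) [515.    3.9 209.9]
door (319, 400) [519.9 -38.3 209.6]
door (318, 430) [522.  -80.2 210. ]
door (317, 455) [ 524.  -115.9  206.6]
hook (300, 405) [547.3 -47.7 193.5]
hook (300, 415) [547.7 -62.6 190.4]
hook (305, 420) [540.5 -69.4 192.5]
hook (308, 410) [536.  -55.  192.3]
hook (310, 425) [533.5 -76.6 191.6]
hook (276, 405) [582.2 -48.2 193. ]
hook (278, 400) [579.1 -40.8 193.7]
hook (276, 412) [581.5 -56.8 203.1]
hook (285, 415) [567.9 -59.5 212.4]
hook (285, 425) [568.2 -73.7 211.2]
misc (343, 433) [484.5 -98.6 130.2]
misc (303, 231) [539.  204.6 198.9]
misc (242, 475) [ 646.3 -173.1  108.7]
```

View pics/d1.png

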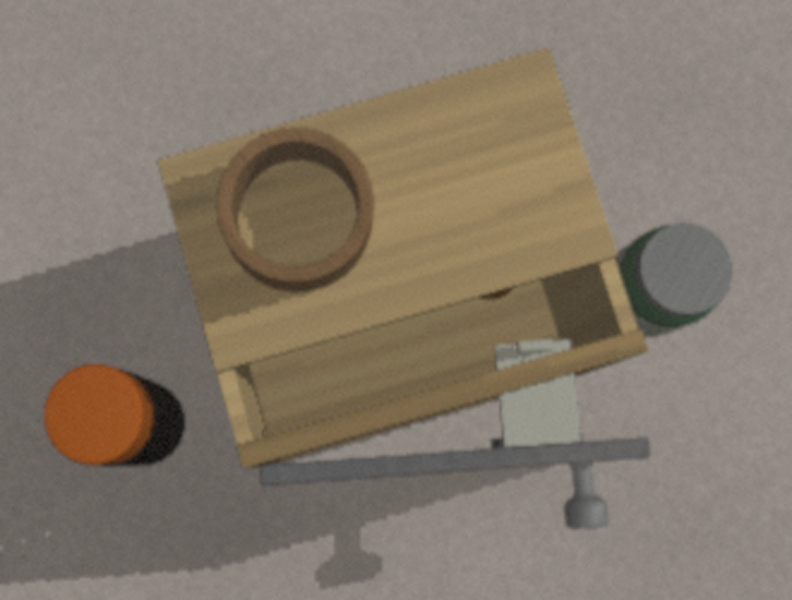

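View pics/d0.png

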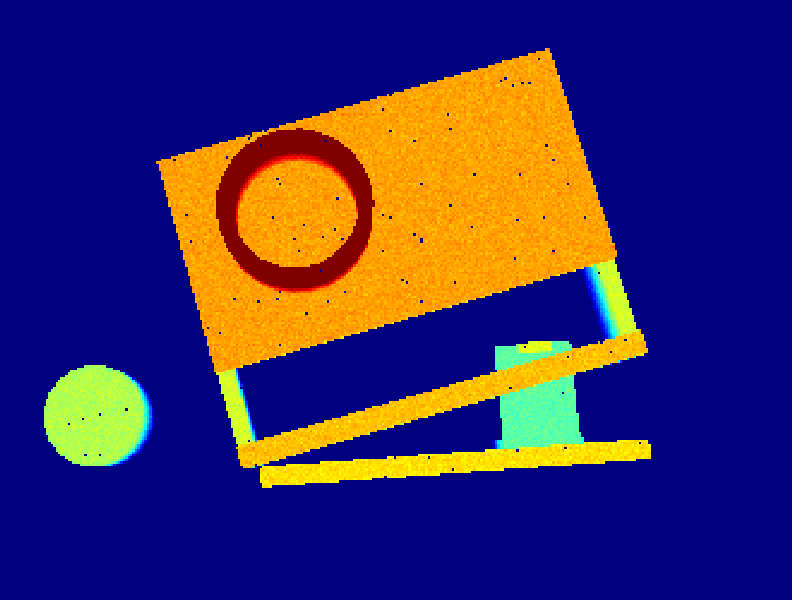

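The front unit reads about 3 mm low: rail top 212, door top 209–210, hook flat ~192. Now I'll fit the cupboard pose and door line.

Run:
```python
from h import *
f=dict(np.load("pics/top0.npz"));P=cloud(f).reshape(-1,3);P=P[np.isfinite(P).all(1)]
z=P[:,2]
# top panel + frame
box=(P[:,0]>500)&(P[:,0]<800)&(P[:,1]>-160)&(P[:,1]<190)
s=P[box&(z>211)]
r=cv2.minAreaRect(s[:,:2].astype(np.float32)); print("rect",r,np.round(cv2.boxPoints(r),1).tolist())
rail=P[box&(z>207)]
# yaw from rear edge etc: try angle around 14deg
b=cv2.boxPoints(r)
e=[(b[(i+1)%4]-b[i]) for i in range(4)]
e=max(e,key=lambda v:v@v); 
ay=e/np.linalg.norm(e); ay=ay*np.sign(ay[1]); ax=np.array([ay[1],-ay[0]])
print("cup y",ay,"x",ax,"yaw",np.arctan2(ax[1],ax[0]))
c=b.mean(0)
# cupboard coords relative to rect center
q=(P[:,:2]-c)@np.stack([ax,ay],1)
h=lambda a:np.round(np.percentile(a,[0.5,5,50,95,99.5]),1)
print('all',h(q[box&(z>211)][:,0]),h(q[box&(z>211)][:,1]))
R=box&(abs(q[:,0]+84)<40)&(abs(q[:,1])<100)
# rail pts: z>205
for y0 in range(-110,120,30):
    m=box&(abs(q[:,1]-y0)<8)&(q[:,0]<-40)&(z>205)
    qq=q[m];zz=z[m]
    a=np.sort(qq[:,0]); 
    # split at biggest gap
    g=np.diff(a);k=g.argmax()
    print(y0,'front part',a[0].round(1),a[k].round(1),'rail',a[k+1].round(1),a[-1].round(1),'gap',g[k].round(1))
m=box&(q[:,0]<-40)&(z>205.5); 
d=P[m&(z<211)&(P[:,0]<530)&(P[:,1]<80)&(P[:,1]>-110)]
l=cv2.fitLine(d[:,:2].astype(np.float32),cv2.DIST_HUBER,0,.01,.01).ravel();print("door line",l, np.arctan2(l[1],l[0]), "z",np.median(d[:,2]))
hk=P[box&(z>186)&(z<197)&(P[:,0]>520)&(P[:,0]<590)&(P[:,1]<-30)&(P[:,1]>-85)]
print("hook n",len(hk),"z",np.median(hk[:,2]),h(hk[:,0]),h(hk[:,1]))
rl=P[box&(q[:,0]<-60)&(z>208)&(P[:,0]-515-0>10)&(P[:,1]>-90)&(P[:,1]<-30)&(P[:,0]>545)];print("rail z",np.median(rl[:,2]))
np.savez("pics/cup.npz",c=c,ax=ax,ay=ay)
```

```text
rect ((611.0556030273438, 16.615310668945312), (251.02134704589844, 250.38511657714844), 16.90022850036621) [[454.6000061035156, 99.9000015258789], [527.4000244140625, -139.6999969482422], [767.5, -66.69999694824219], [694.7999877929688, 172.89999389648438]]
cup y [0.95681244 0.290706  ] x [ 0.290706   -0.95681244] yaw -1.2758317
all [-123.8 -112.6   -0.3  112.   123.3] [-68.7 -60.5  49.3 116.4 124. ]Traceback (most recent call last):
  File "<stdin>", line 27, in <module>
ValueError: attempt to get argmax of an empty sequence
```

Run:
```python
from h import *
f=dict(np.load("pics/top0.npz"));P=cloud(f);z=P[...,2]
m=np.nan_to_num((z>206.5)).astype(np.uint8)
m=cv2.morphologyEx(m,cv2.MORPH_CLOSE,np.ones((3,3)));m=cv2.morphologyEx(m,cv2.MORPH_OPEN,np.ones((3,3)))
n,L,st,ce=cv2.connectedComponentsWithStats(m); 
h=lambda a:np.round(np.percentile(a,[1,50,99]),1)
parts={}
for i in range(1,n):
    if st[i,4]<200: continue
    p=P[L==i];p=p[np.isfinite(p).all(1)]; zm=np.median(p[:,2])
    p=p[abs(p[:,2]-zm)<15]
    r=cv2.minAreaRect(p[:,:2].astype(np.float32));
    l=cv2.fitLine(p[:,:2].astype(np.float32),cv2.DIST_HUBER,0,.01,.01).ravel()
    print(i,st[i],"z",zm.round(1),"rect",np.round(r[0],1),np.round(r[1],1),round(r[2],2),"ang",np.degrees(np.arctan2(l[1],l[0])).round(2),"pt",l[2:].round(1)); parts[i]=p
    print(np.round(cv2.boxPoints(r),1).tolist())
```

```text
1 [  256   151   191   134 15858] z 214.8 rect [666.5  33.3] [136.  250.7] 16.86 ang -70.7 pt [664.1  26.7]
[[565.0999755859375, 133.60000610351562], [637.7000122070312, -106.30000305175781], [767.9000244140625, -66.9000015258789], [695.2000122070312, 173.0]]
2 [ 289  268  172   65 3148] z 210.6 rect [524.   -9.4] [ 72.5 249.6] 16.72 ang -72.9 pt [545.8  -0.6]
[[453.3999938964844, 99.69999694824219], [525.2000122070312, -139.3000030517578], [594.7000122070312, -118.5], [522.7999877929688, 120.5999984741211]]
```

```bash
cat >> h.py <<'E'
TH=np.radians(16.86);AX=np.array([np.cos(TH),np.sin(TH)]);AY=np.array([-np.sin(TH),np.cos(TH)]);C=np.array([645.0,26.8])
def cup(p): d=np.asarray(p)[...,:2]-C; return np.stack([d@AX,d@AY],-1)
def wor(x,y): return C+x*AX+y*AY
E
python3 - <<'E'
from h import *
f=dict(np.load("pics/top0.npz"));P=cloud(f).reshape(-1,3);P=P[np.isfinite(P).all(1)];z=P[:,2];q=cup(P)
for y0 in range(-110,120,20):
    m=(abs(q[:,1]-y0)<4)&(q[:,0]<-60)&(q[:,0]>-170)&(z>204)
    a=np.sort(q[m,0]);g=np.diff(a);k=g.argmax()
    print(y0,'door',a[[0,k]].round(1),'rail',a[[k+1,-1]].round(1))
hk=(z>186)&(z<197)&(q[:,0]<-65)&(q[:,0]>-150)&(abs(q[:,1])<115)
print("hook x,y",np.percentile(q[hk],[2,50,98],axis=0).round(1),np.median(z[hk]))
rl=(z>207)&(q[:,0]<-90)&(q[:,0]>-104)&(abs(q[:,1]+50)<40); print("rail z",np.median(z[rl]))
tp=(abs(z-215)<5)&(q[:,0]>-40)&(abs(q[:,1]+50)<40); print("top z",np.median(z[tp]))
print(spot:=None)
from bench import spotter
# hinge at camera detection
print("hinge nominal candidates", proj(f,[*wor(-105,105),195]),proj(f,[*wor(-91,105),195]))
E
```

```text
-110 door [-161.6 -152.9] rail [-104.2  -90.3]
-90 door [-160.4 -148.6] rail [-104.2  -90.2]
-70 door [-156.3 -144.5] rail [-104.2  -80.9]
-50 door [-152.  -140.4] rail [-104.1  -90.4]
-30 door [-148.  -135.8] rail [-104.3  -90.3]
-10 door [-143.6 -131.5] rail [-104.3  -90.5]
10 door [-139.5 -127.4] rail [-104.3  -90.5]
30 door [-135.  -122.9] rail [-104.3  -90.4]
50 door [-131.  -118.9] rail [-104.2  -90.3]
70 door [-126.5 -114.8] rail [-104.3  -90.7]
90 door [-122.4 -110.3] rail [-104.4  -90.5]
110 door [-118.4 -106.2] rail [-104.3  -90.4]
hook x,y [[-140.8 -114.2]
 [-118.   -55.8]
 [ -77.4  -31.6]] 191.8513897270639
rail z 211.82812710174994
top z 214.53313695122523
None
hinge nominal candidates [304.79521625 321.57527405] [302.1719357 312.1879366]
```

```bash
cat >> h.py <<'E'
H=np.array([-105.,115.])
def door_pt(th,d,s=170.):
    u=np.array([-np.sin(th),-np.cos(th)]);n=np.array([np.cos(th),-np.sin(th)])
    q=H+s*u+d*n; return wor(*q), TH-th
def tool_angle(s):
    w,x,y,zz=s["eef_rot"]; return 2*np.arctan2(y,x) if abs(2*np.arctan2(y,x))<np.pi else 2*np.arctan2(-y,-x)
def need(s,tgt,ang):
    a=tool_angle(s);p=np.array(s["tool_pos"]);d=np.array([*tgt])-p
    tx=np.array([np.cos(a),np.sin(a)]);ty=np.array([np.sin(a),-np.cos(a)])
    return np.round([d[:2]@tx,d[:2]@ty,-d[2]],1),round(a-ang,3)
E
python3 - <<'E'
from h import *
from bench import status
s=status.read_state();print(tool_angle(s))
p,a=door_pt(0.21,13);print(p,a,cup(p));print(need(s,[*p,330],a))
f=dict(np.load("pics/top0.npz"));P=cloud(f).reshape(-1,3);P=P[np.isfinite(P).all(1)];q=cup(P)
t=(P[:,2]>240)&(abs(q[:,0])<100)&(abs(q[:,1])<130);print("tape",np.percentile(q[t],[1,99],axis=0).round(1))
for th in [.21,.3,.4,.5,.6,.7,.8,.9,.95]: p,a=door_pt(th,10);print(th,p.round(0),np.hypot(*p).round(0))
E
```

```text
0.42583402257176306
[538.42092038 -61.89943601] 0.08426251188624398 [-127.72378108  -53.9752342 ]
(array([ 464.8, -346.3, -123.2]), np.float64(0.342))
tape [[-14.8   9.9]
 [ 72.3  95.9]]
0.21 [535. -62.] 539.0
0.3 [520. -64.] 524.0
0.4 [503. -64.] 507.0
0.5 [486. -62.] 490.0
0.6 [470. -59.] 473.0
0.7 [453. -54.] 456.0
0.8 [438. -47.] 440.0
0.9 [423. -39.] 424.0
0.95 [415. -34.] 417.0
```

step_arm:
  moves:
    - {"gripper":0,"travel":[0,0,-0.041],"yaw":0.114}
    - {"gripper":0,"travel":[0,0,-0.041],"yaw":0.114}
    - {"gripper":0,"travel":[0,0,-0.041],"yaw":0.114}
    - {"gripper":0,"travel":[0.0215,-0.032,0],"yaw":0}
    - {"gripper":0,"travel":[0.0215,-0.032,0],"yaw":0}
    - {"gripper":0,"travel":[0.0215,-0.032,0],"yaw":0}
    - {"gripper":0,"travel":[0.0215,-0.032,0],"yaw":0}
    - {"gripper":0,"travel":[0.0215,-0.032,0],"yaw":0}
    - {"gripper":0,"travel":[0.0215,-0.032,0],"yaw":0}
    - {"gripper":0,"travel":[0.0215,-0.032,0],"yaw":0}
    - {"gripper":0,"travel":[0.0215,-0.032,0],"yaw":0}
    - {"gripper":0,"travel":[0.0215,-0.032,0],"yaw":0}
    - {"gripper":0,"travel":[0.0215,-0.032,0],"yaw":0}
    - {"gripper":0,"travel":[0.0215,-0.032,0],"yaw":0}
    - {"gripper":0,"travel":[0.0215,-0.032,0],"yaw":0}
    - {"gripper":0,"travel":[0.0215,-0.032,0],"yaw":0}
  squeeze: 20

```text
clock: 2.83
tool_pos: [502.4, -129.5, 330.1]
eef_rot: [0.0, 0.999, 0.042, 0.0]
ft_force: [0.2, 0.1, -0.0]
grip_width: 0.4
```

Run:
```python
from h import *
from bench import status,optics
s=status.read_state();print(s["clock"],np.round(s["tool_pos"],1),tool_angle(s),s["grip_width"],np.round(s["ft_force"],2))
p,a=door_pt(0.21,13);print(need(s,[*p,250],a))
f=optics.grab_frame("wrist");cv2.imwrite("pics/w1.png",f["img"][:,:,::-1]);print(np.round(f["R"],2).tolist(),f["t"])
```

```text
2.8333 [ 502.4 -129.5  330.1] 0.0838021816235187 0.44098596382621336 [ 0.21  0.13 -0.01]
(array([ 41.5, -64.3,  80.1]), np.float64(-0.0))
[[0.08, -1.0, -0.0], [-0.96, -0.08, 0.26], [-0.26, -0.02, -0.97]] [-170.38872121  404.55790269  634.57675597]
```

View pics/w1.png

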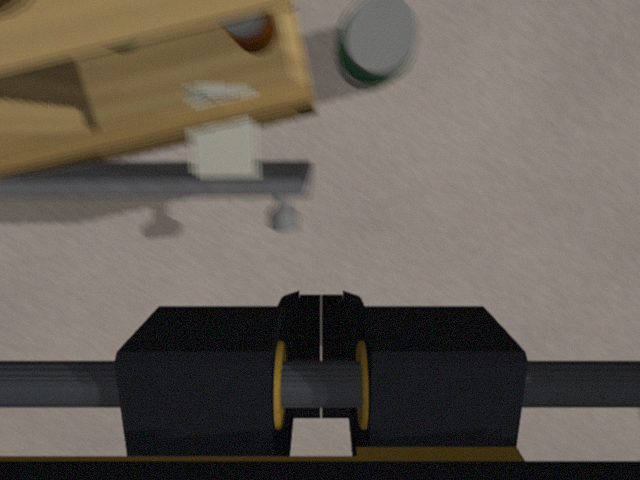

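step_arm:
  moves:
    - {"gripper":0,"travel":[0.0207,-0.0322,0],"yaw":0}
    - {"gripper":0,"travel":[0.0207,-0.0322,0],"yaw":0}
    - {"gripper":0,"travel":[0,0,0.04],"yaw":0}
    - {"gripper":0,"travel":[0,0,0.04],"yaw":0}
    - {"gripper":0,"travel":[0,0,0],"yaw":0}
    - {"gripper":0,"travel":[0,0,0],"yaw":0}

```text
clock: 3.38
tool_pos: [536.3, -64.0, 248.9]
eef_rot: [-0.0, 0.999, 0.042, -0.002]
ft_force: [0.3, -0.1, 0.8]
grip_width: 0.6
```

Run:
```python
from h import *
from bench import status,optics
s=status.read_state();print(s["clock"],np.round(s["tool_pos"],1),tool_angle(s),np.round(s["ft_force"],2))
p,a=door_pt(0.21,13);print(need(s,[*p,200],a))
for c in ["wrist","side"]:
  f=optics.grab_frame(c);im=f["img"][:,:,::-1]
  if c=="side": im=cv2.resize(im[130:380,170:420],None,fx=2.4,fy=2.4,interpolation=2)
  cv2.imwrite(f"pics/{c}2.png",im)
  np.savez(f"pics/{c}2.npz",**f)
```

```text
3.3833 [536.3 -64.  248.9] 0.08361394118501127 [ 0.28 -0.09  0.75]
(array([ 2.3, -1.9, 48.9]), np.float64(-0.001))
```

View pics/wrist2.png

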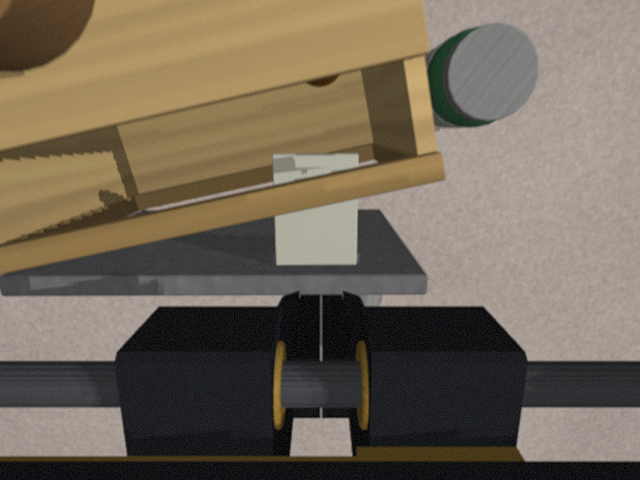

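View pics/side2.png

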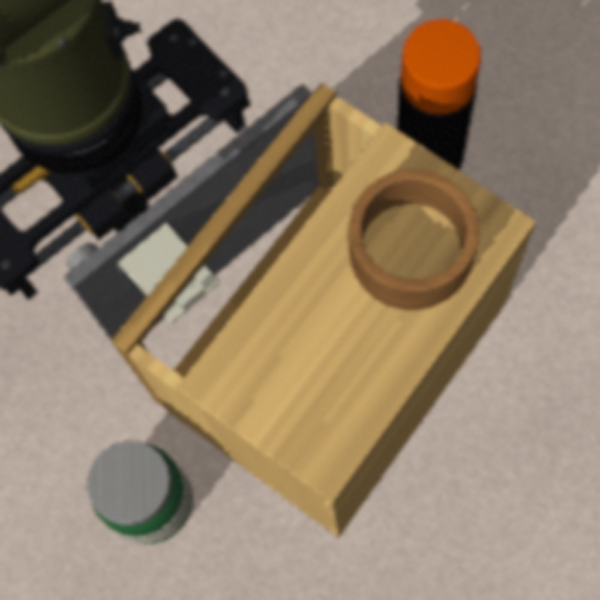

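Run:
```python
from h import *
from bench import status
s=status.read_state()
f=dict(np.load("pics/wrist2.npz"));P=cloud(f)
print("tcp px",proj(f,s["tool_pos"]))
a=tool_angle(s);tx=np.array([np.cos(a),np.sin(a)]);ty=np.array([np.sin(a),-np.cos(a)])
for rc in [(298,300),(300,340),(310,320),(330,300),(292,290),(400,300),(330,200),(312,170),(312,480),(360,50),(420,200)]:
    p=P[rc];d=p-np.array(s["tool_pos"]);print(rc,"tool x,y,up",(d[:2]@tx).round(1),(d[:2]@ty).round(1),d[2].round(1))
# wrist estimate of door
q=cup(P.reshape(-1,3));z=P[...,2].ravel()
for y0 in [-100,-80,-20,0,20]:
    m=(abs(q[:,1]-y0)<4)&(q[:,0]<-60)&(q[:,0]>-170)&(z>204)&(z<218)
    if m.sum()>5:
        b=np.sort(q[m,0]);g=np.diff(b);k=g.argmax();print(y0,b[[0,k]].round(1),b[[k+1,-1]].round(1))
hk=(z>180)&(z<198)&(q[:,0]<-104)&(q[:,0]>-138)&(q[:,1]<-20)&(q[:,1]>-90);print(np.percentile(q[hk],[2,98],axis=0).round(1),np.median(z[hk]))
```

```text
tcp px [322.33621086 281.56938132]
(298, 300) tool x,y,up 6.0 -7.9 33.3
(300, 340) tool x,y,up 5.8 6.0 34.4
(310, 320) tool x,y,up -124.2 -1.6 -252.1
(330, 300) tool x,y,up 5.7 -6.8 57.4
(292, 290) tool x,y,up -21.2 -17.1 -41.8
(400, 300) tool x,y,up 18.8 -4.2 110.2
(330, 200) tool x,y,up 30.9 -20.9 108.3
(312, 170) tool x,y,up 31.1 -28.2 101.4
(312, 480) tool x,y,up 31.3 28.3 101.9
(360, 50) tool x,y,up 23.2 -49.5 104.7
(420, 200) tool x,y,up 19.8 -19.4 116.9
-100 [-161.7 -148.2] [-103.   -88.8]
-80 [-157.4 -143.9] [-103.   -88.8]
-20 [-144.4 -131.2] [-102.9  -88.8]
0 [-140.5 -127.3] [-102.8  -88.8]
20 [-136.2 -122.9] [-102.9  -88.8]
[[-137.2  -77. ]
 [-106.9  -25.9]] 191.91819947267652
```

The wrist picture shows the fingertips (column 290–360, row ~293) centred on the white flat's columns (275–357). Hook height agrees at 191.9 mm. I'll correct 2 mm and go down into the gap.

step_arm:
  moves:
    - {"gripper":0,"travel":[0.002,-0.002,0.012],"yaw":0}
    - {"gripper":0,"travel":[0,0,0.012],"yaw":0}
    - {"gripper":0,"travel":[0,0,0.012],"yaw":0}
    - {"gripper":0,"travel":[0,0,0.01],"yaw":0}
    - {"gripper":0,"travel":[0,0,0],"yaw":0}
    - {"gripper":0,"travel":[0,0,0],"yaw":0}

```text
clock: 3.98
tool_pos: [540.3, -61.8, 204.9]
eef_rot: [0.0, 0.999, 0.042, 0.001]
ft_force: [-0.4, 0.6, -0.4]
grip_width: 0.4
```

```bash
cat > st.py <<'E'
from h import *
from bench import status
s=status.read_state();print(s["clock"],np.round(s["tool_pos"],1),round(tool_angle(s),3),np.round(s["ft_force"],2))
for d in (8,13): p,a=door_pt(0.21,d);print(d,need(s,[*p,192],a))
E
python3 st.py
```

```text
3.9833 [540.3 -61.8 204.9] 0.083 [-0.35  0.55 -0.41]
8 (array([-6.9, -0.1, 12.9]), np.float64(-0.001))
13 (array([-1.9, -0.1, 12.9]), np.float64(-0.001))
```

step_arm:
  moves:
    - {"gripper":0,"travel":[-0.002,0,0.004],"yaw":0}
    - {"gripper":0,"travel":[0,0,0.004],"yaw":0}
    - {"gripper":0,"travel":[0,0,0.002],"yaw":0}
    - {"gripper":0,"travel":[0,0,0.002],"yaw":0}
    - {"gripper":0,"travel":[0,0,0.002],"yaw":0}
    - {"gripper":0,"travel":[0,0,0.001],"yaw":0}
    - {"gripper":0,"travel":[0,0,0],"yaw":0}
    - {"gripper":0,"travel":[0,0,0],"yaw":0}

```text
clock: 4.65
tool_pos: [537.6, -61.6, 188.8]
eef_rot: [0.0, 0.999, 0.042, -0.0]
ft_force: [-0.8, -0.3, 0.3]
grip_width: 0.7
```

```bash
python3 st.py
```

```text
4.65 [537.6 -61.6 188.8] 0.084 [-0.82 -0.32  0.32]
8 (array([-4.2,  0.4, -3.2]), np.float64(-0.0))
13 (array([ 0.8,  0.4, -3.2]), np.float64(-0.0))
```

step_arm:
  moves:
    - {"gripper":0,"travel":[0,0,0.001],"yaw":0}
    - {"gripper":0,"travel":[0,0,0.001],"yaw":0}
    - {"gripper":0,"travel":[0,0,0],"yaw":0}

```text
clock: 4.9
tool_pos: [537.5, -61.6, 186.7]
eef_rot: [0.0, 0.999, 0.042, -0.0]
ft_force: [-0.2, 0.7, 0.1]
grip_width: 0.6
```

```bash
python3 st.py
python3 - <<'E'
from h import *
from bench import optics
for c in ["wrist","side"]:
  f=optics.grab_frame(c);im=f["img"][:,:,::-1]
  if c=="side": im=cv2.resize(im[130:380,170:420],None,fx=2.4,fy=2.4,interpolation=2)
  cv2.imwrite(f"pics/{c}3.png",im)
E
```

```text
4.9 [537.5 -61.6 186.7] 0.084 [-0.23  0.67  0.11]
8 (array([-4.1,  0.3, -5.3]), np.float64(-0.0))
13 (array([ 0.9,  0.3, -5.3]), np.float64(-0.0))
```

View pics/wrist3.png

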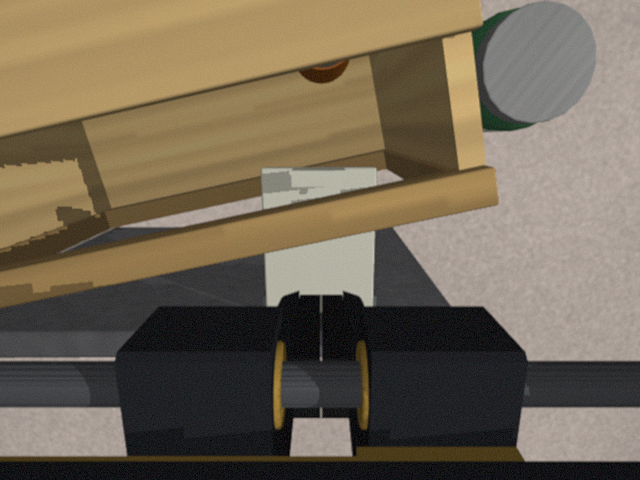

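View pics/side3.png

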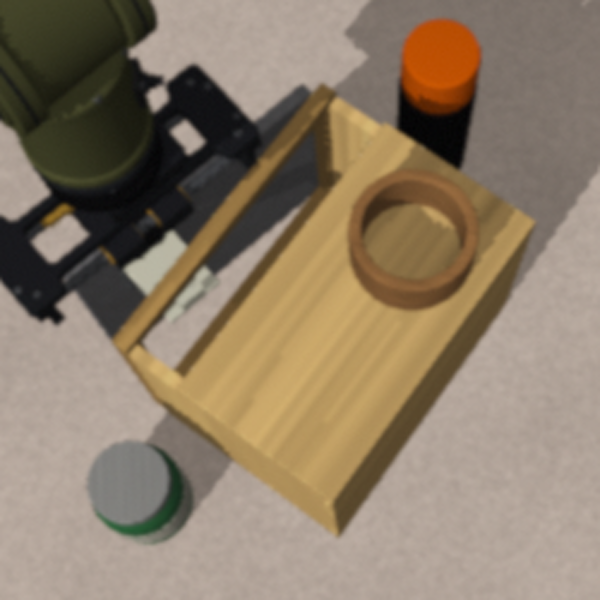

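The finger is in the gap over the flat, as the wrist view shows (tip near row 295, col 322; the flat's edge beside it at row 300). There's no contact yet, so I'll keep feeling down.

step_arm:
  moves:
    - {"gripper":0,"travel":[0,0,0.001],"yaw":0}
    - {"gripper":0,"travel":[0,0,0.001],"yaw":0}
    - {"gripper":0,"travel":[0,0,0],"yaw":0}

```text
clock: 5.25
tool_pos: [537.4, -61.6, 184.6]
eef_rot: [0.0, 0.999, 0.042, -0.0]
ft_force: [0.1, -1.1, 0.4]
grip_width: 0.3
```

step_arm:
  moves:
    - {"gripper":0,"travel":[0,0,0.001],"yaw":0}
    - {"gripper":0,"travel":[0,0,0],"yaw":0}

```text
clock: 5.42
tool_pos: [537.5, -61.6, 183.7]
eef_rot: [0.0, 0.999, 0.042, -0.0]
ft_force: [-0.1, 0.2, -0.2]
grip_width: 0.6
```

step_arm:
  moves:
    - {"gripper":0,"travel":[0,0,0.001],"yaw":0}
    - {"gripper":0,"travel":[0,0,0],"yaw":0}

```text
clock: 5.58
tool_pos: [537.5, -61.6, 182.7]
eef_rot: [0.0, 0.999, 0.042, -0.0]
ft_force: [-0.4, 0.2, 0.2]
grip_width: -0.0
```

Run:
```python
from h import *
from bench import optics,status
s=status.read_state();a=tool_angle(s);tx=np.array([np.cos(a),np.sin(a)]);ty=np.array([np.sin(a),-np.cos(a)])
for c in ["wrist","top","side"]:
  f=optics.grab_frame(c);im=f["img"][:,:,::-1];np.savez(f"pics/{c}4.npz",**f)
  P=cloud(f).reshape(-1,3);q=cup(P);z=P[:,2]
  hk=(z>170)&(z<200)&(q[:,0]<-104)&(q[:,0]>-135)&(q[:,1]<-35)&(q[:,1]>-76);print(c,"flat",hk.sum(),np.percentile(z[hk],[5,50,95]).round(1) if hk.sum() else None)
  hk=(z>170)&(z<209)&(q[:,0]<-76)&(q[:,0]>-88)&(q[:,1]<-30)&(q[:,1]>-76);print("barb",hk.sum(),np.percentile(z[hk],[5,50,95]).round(1) if hk.sum() else None)
  hk=(z>203)&(z<218)&(q[:,0]<-92)&(q[:,0]>-102)&(q[:,1]<-0)&(q[:,1]>-116);print("rail",hk.sum(),np.percentile(z[hk],[5,50,95]).round(1) if hk.sum() else None)
  print("tcp px",proj(f,s["tool_pos"]))
  if c=="top": im=cv2.resize(im[200:400,250:500],None,fx=3,fy=3,interpolation=2); cv2.imwrite("pics/top4.png",im)
```

```text
wrist flat 5047 [190.9 191.9 192.9]
barb 2651 [190.9 192.5 204.6]
rail 9092 [210.9 211.9 212.9]
tcp px [321.00947999 285.14266097]
top flat 0 None
barb 101 [189.6 193.3 205.3]
rail 20 [210.  211.3 213.3]
tcp px [413.59057309 307.21451196]
side flat 254 [188.9 191.6 193.9]
barb 176 [189.5 197.1 207.5]
rail 340 [209.2 211.7 214. ]
tcp px [232.33248627 236.2611679 ]
```

View pics/top4.png

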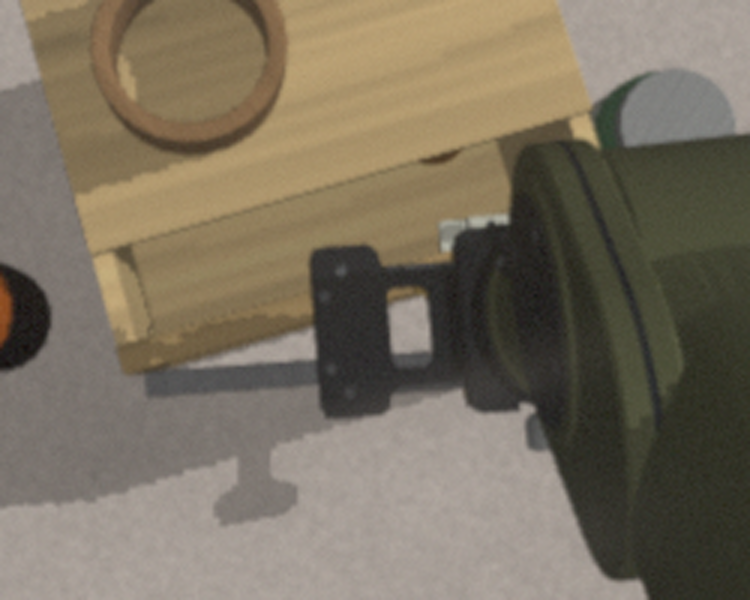

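Run:
```python
from h import *
from bench import status
s=status.read_state();a=tool_angle(s);tx=np.array([np.cos(a),np.sin(a)]);ty=np.array([np.sin(a),-np.cos(a)])
f=dict(np.load("pics/wrist4.npz"));P=cloud(f)
for c in (300,340):
  for r in list(range(284,312,2)):
    p=P[r,c];d=p-np.array(s["tool_pos"]);print(c,r,"tool x,y,up",(d[:2]@tx).round(1),(d[:2]@ty).round(1),d[2].round(1))
tp=np.array(s["tool_pos"])
for x in (-9,0,6,9):
  for up in (0,10,20,33):print(x,up,proj(f,tp+[*(tx*x),up]).round(0))
im=cv2.resize(f["img"][240:440,220:420,::-1],None,fx=3,fy=3,interpolation=2);cv2.imwrite("pics/w4.png",cv2.convertScaleAbs(im,alpha=2.5))
```

```text
300 284 tool x,y,up 4.4 -8.6 10.6
300 286 tool x,y,up 3.0 -8.7 9.2
300 288 tool x,y,up 2.3 -8.7 9.9
300 290 tool x,y,up 0.9 -8.8 8.3
300 292 tool x,y,up 0.3 -8.8 9.2
300 294 tool x,y,up 8.3 -7.6 31.9
300 296 tool x,y,up 8.1 -7.5 33.2
300 298 tool x,y,up 8.3 -7.4 35.6
300 300 tool x,y,up 8.0 -7.4 36.8
300 302 tool x,y,up 8.2 -7.3 39.1
300 304 tool x,y,up 7.9 -7.2 40.1
300 306 tool x,y,up 8.5 -7.1 43.2
300 308 tool x,y,up 7.4 -7.1 42.3
300 310 tool x,y,up 8.1 -6.9 45.6
340 284 tool x,y,up 3.6 7.8 8.6
340 286 tool x,y,up 2.9 7.8 8.9
340 288 tool x,y,up 1.7 7.9 8.1
340 290 tool x,y,up 1.3 7.8 9.6
340 292 tool x,y,up 0.6 7.8 9.9
340 294 tool x,y,up 7.8 6.9 30.5
340 296 tool x,y,up 7.7 6.8 32.3
340 298 tool x,y,up 8.4 6.6 35.8
340 300 tool x,y,up 8.3 6.6 37.4
340 302 tool x,y,up 8.1 6.5 38.9
340 304 tool x,y,up 8.3 6.4 41.1
340 306 tool x,y,up 7.7 6.4 41.2
340 308 tool x,y,up 8.0 6.3 43.8
340 310 tool x,y,up 8.1 6.2 45.5
-9 0 [321. 304.]
-9 10 [321. 314.]
-9 20 [321. 324.]
-9 33 [321. 339.]
0 0 [321. 285.]
0 10 [321. 293.]
0 20 [321. 303.]
0 33 [321. 317.]
6 0 [321. 272.]
6 10 [321. 280.]
6 20 [321. 288.]
6 33 [321. 301.]
9 0 [321. 265.]
9 10 [321. 273.]
9 20 [321. 281.]
9 33 [321. 293.]
```

View pics/w4.png

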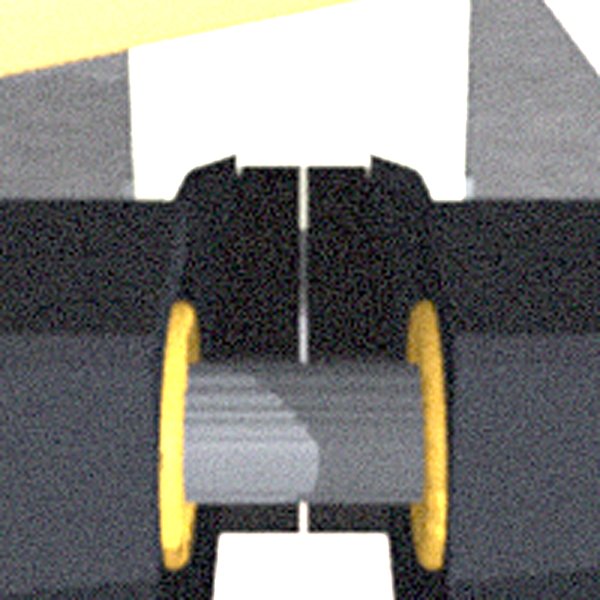

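Run:
```python
from h import *
from bench import status,env
s=status.read_state();a=tool_angle(s);tx=np.array([np.cos(a),np.sin(a)]);ty=np.array([np.sin(a),-np.cos(a)]);tp=np.array(s["tool_pos"])
print("pinch",env.pinch_z,[k for k in dir(env) if k[0]!='_'])
for c in("side","wrist","top"):
  f=dict(np.load(f"pics/{c}4.npz"));P=cloud(f).reshape(-1,3);d=P-tp
  print(c,"cam in tool",(lambda C:np.round([(C[:2]-tp[:2])@tx,(C[:2]-tp[:2])@ty,C[2]-tp[2]],0))(-f["R"].T@f["t"]))
  X=d[:,:2]@tx;Y=d[:,:2]@ty;Z=d[:,2]
  m=(abs(X)<14)&(abs(Y)<26)&(Z>-5)&(Z<70)
  for z0 in range(-5,70,5):
    k=m&(Z>=z0)&(Z<z0+5)
    if k.sum(): print(z0,k.sum(),"x",np.percentile(X[k],[2,98]).round(0),"y",np.percentile(Y[k],[2,98]).round(0),"col",f["img"].reshape(-1,3)[k].mean(0).round(0))
f=dict(np.load("pics/side4.npz"));im=cv2.resize(f["img"][180:280,170:290,::-1],None,fx=6,fy=6,interpolation=2);cv2.imwrite("pics/s4.png",cv2.convertScaleAbs(im,alpha=1.8));print(proj(f,tp),proj(f,tp+[0,0,30]))
```

```text
pinch 18.700000000000003 ['MotionError', 'pinch_z']
side cam in tool [333.  85. 891.]
-5 5 x [-9. -2.] y [22. 26.] col [67. 65. 62.]
0 5 x [-9.  8.] y [-16.  23.] col [158. 155. 138.]
5 146 x [ 0. 13.] y [-24.  20.] col [174. 171. 154.]
10 35 x [ 2. 13.] y [-21.  21.] col [176. 173. 156.]
30 9 x [ 8. 11.] y [-13.   3.] col [95. 94. 83.]
35 11 x [ 9. 12.] y [-11.  11.] col [64. 63. 56.]
40 11 x [ 9. 11.] y [-15.  -1.] col [27. 26. 25.]
45 10 x [ 9. 12.] y [-14.  -3.] col [15. 15. 15.]
50 10 x [ 6. 11.] y [-12.  -1.] col [13. 12. 13.]
55 9 x [ 8. 12.] y [-12.  -2.] col [18. 16. 14.]
60 5 x [ 9. 11.] y [-12.  -4.] col [38. 31. 21.]
65 1 x [11. 11.] y [-10. -10.] col [53. 45. 32.]
wrist cam in tool [ 65.  -0. 177.]
-5 14 x [-11.  -4.] y [-26.  26.] col [80. 81. 79.]
0 61 x [-8. -4.] y [-26.  24.] col [78. 79. 78.]
5 3736 x [-5. 14.] y [-23.  21.] col [175. 174. 159.]
10 295 x [-11.  14.] y [-23.  21.] col [170. 169. 155.]
15 11 x [-11. -10.] y [-0. -0.] col [35. 36. 36.]
20 16 x [-12. -10.] y [-0. -0.] col [34. 34. 35.]
25 15 x [-14. -11.] y [-0. -0.] col [44. 43. 44.]
30 225 x [ 8. 10.] y [-11.  10.] col [63. 62. 58.]
35 409 x [ 8. 10.] y [-13.  13.] col [24. 23. 24.]
40 485 x [ 8. 10.] y [-14.  13.] col [18. 18. 19.]
45 483 x [ 8. 10.] y [-13.  12.] col [15. 16. 16.]
50 673 x [-0. 10.] y [-12.  11.] col [15. 15. 16.]
55 561 x [ 5. 10.] y [-11.  11.] col [14. 14. 15.]
60 531 x [ 8. 10.] y [-11.  11.] col [14. 14. 15.]
65 545 x [ 8. 10.] y [-10.  10.] col [14. 14. 15.]
top cam in tool [ -12. -120.  784.]
[232.34490178 236.28447696] [229.55711979 230.69611896]
```

View pics/s4.png

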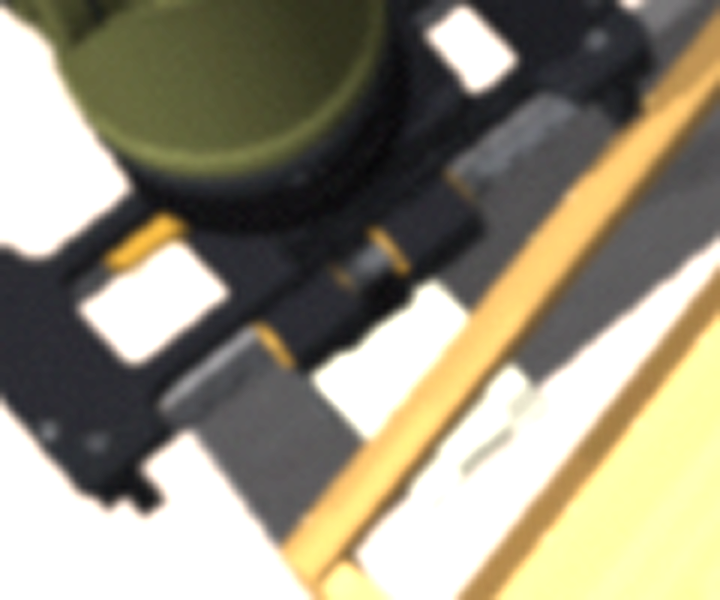

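Both the wrist and side cameras show the fingers ending about 30 mm above the reported TCP, so the real tip is at about 213 mm, just above the gap. That explains the lack of contact. I expect the flat at a reported z of about 161, and I'll keep feeling down carefully.

step_arm:
  moves:
    - {"gripper":0,"travel":[0,0,0.002],"yaw":0}
    - {"gripper":0,"travel":[0,0,0.002],"yaw":0}
    - {"gripper":0,"travel":[0,0,0.002],"yaw":0}
    - {"gripper":0,"travel":[0,0,0],"yaw":0}

```text
clock: 6.07
tool_pos: [537.4, -61.6, 176.4]
eef_rot: [-0.0, 0.999, 0.042, -0.0]
ft_force: [0.3, -0.2, 0.2]
grip_width: 0.4
```

step_arm:
  moves:
    - {"gripper":0,"travel":[0,0,0.002],"yaw":0}
    - {"gripper":0,"travel":[0,0,0.002],"yaw":0}
    - {"gripper":0,"travel":[0,0,0.002],"yaw":0}
    - {"gripper":0,"travel":[0,0,0],"yaw":0}

```text
clock: 6.4
tool_pos: [537.3, -61.7, 170.4]
eef_rot: [0.0, 0.999, 0.042, -0.0]
ft_force: [-0.4, 0.6, 0.5]
grip_width: 0.6
```

```bash
cat > look.py <<'E'
from h import *
from bench import optics,status
s=status.read_state();a=tool_angle(s);tx=np.array([np.cos(a),np.sin(a)]);ty=np.array([np.sin(a),-np.cos(a)]);tp=np.array(s["tool_pos"])
print(s["clock"],tp.round(1),round(a,3),np.round(s["ft_force"],2))
f=optics.grab_frame("wrist");cv2.imwrite("pics/wl_%.2f.png"%s["clock"],f["img"][:,:,::-1])
P=cloud(f).reshape(-1,3);d=P-tp;X=d[:,:2]@tx;Y=d[:,:2]@ty;Z=d[:,2]
m=(X>5)&(X<12)&(abs(Y)<13)&(Z>15)&(f["img"].reshape(-1,3).mean(1)<80);print("tip up",np.percentile(Z[m],[0.5,1,2]).round(1))
q=cup(P);z=P[:,2];br=f["img"].reshape(-1,3)
hk=(br.min(1)>120)&(z>170)&(z<200)&(X>9)&(X<40)&(abs(Y)<20);hk&=(abs(z-np.median(z[hk]))<4);print("flat z",hk.sum(),np.median(z[hk]).round(2))
# door back line relative: door top points
dt=(z>205.5)&(z<214)&(br.max(1)<130)&(br.max(1).astype(int)-br.min(1)<25)&(abs(X)<60)
print("door pts",dt.sum())
if dt.sum()>50:
    l=cv2.fitLine(q[dt].astype(np.float32),cv2.DIST_HUBER,0,.01,.01).ravel();
    print("door angle",abs(np.arctan(l[0]/l[1])).round(3))
E
python3 look.py
```

```text
6.4 [537.3 -61.7 170.4] 0.084 [-0.38  0.59  0.54]
tip up [32.7 33.2 34.1]
flat z 3422 191.93
door pts 2098
door angle 0.009
```

step_arm:
  moves:
    - {"gripper":0,"travel":[0,0,0.002],"yaw":0}
    - {"gripper":0,"travel":[0,0,0.002],"yaw":0}
    - {"gripper":0,"travel":[0,0,0.002],"yaw":0}
    - {"gripper":0,"travel":[0,0,0],"yaw":0}

```text
clock: 6.78
tool_pos: [537.3, -61.6, 164.4]
eef_rot: [0.0, 0.999, 0.042, -0.0]
ft_force: [-0.2, -0.7, -0.2]
grip_width: 0.2
```

step_arm:
  moves:
    - {"gripper":0,"travel":[0,0,0.001],"yaw":0}
    - {"gripper":0,"travel":[0,0,0.001],"yaw":0}
    - {"gripper":0,"travel":[0,0,0],"yaw":0}

```text
clock: 7.03
tool_pos: [537.4, -61.6, 162.7]
eef_rot: [0.0, 0.999, 0.042, -0.0]
ft_force: [0.4, 0.1, -0.2]
grip_width: 0.3
```

step_arm:
  moves:
    - {"gripper":0,"travel":[0,0,0.001],"yaw":0}
    - {"gripper":0,"travel":[0,0,0.001],"yaw":0}
    - {"gripper":0,"travel":[0,0,0],"yaw":0}

```text
clock: 7.28
tool_pos: [537.6, -61.6, 160.8]
eef_rot: [0.0, 0.999, 0.042, 0.0]
ft_force: [-0.4, 0.2, -0.0]
grip_width: 1.0
```

step_arm:
  moves:
    - {"gripper":0,"travel":[0,0,0.001],"yaw":0}
    - {"gripper":0,"travel":[0,0,0.001],"yaw":0}
    - {"gripper":0,"travel":[0,0,0],"yaw":0}

```text
clock: 7.53
tool_pos: [537.9, -61.7, 159.0]
eef_rot: [0.0, 0.999, 0.042, 0.0]
ft_force: [-0.6, 0.0, 4.5]
grip_width: 0.3
```

Contact: 4.5 N at 159.0, about where I expected it. Pressing on, aiming for about 10 N.

step_arm:
  moves:
    - {"gripper":0,"travel":[0,0,0.001],"yaw":0}
    - {"gripper":0,"travel":[0,0,0.001],"yaw":0}
    - {"gripper":0,"travel":[0,0,0.001],"yaw":0}
    - {"gripper":0,"travel":[0,0,0.001],"yaw":0}
    - {"gripper":0,"travel":[0,0,0],"yaw":0}

```text
clock: 7.95
tool_pos: [538.0, -61.7, 155.1]
eef_rot: [0.0, 0.999, 0.042, 0.001]
ft_force: [0.1, -0.0, 6.4]
grip_width: 0.4
```

step_arm:
  moves:
    - {"gripper":0,"travel":[0,0,0.001],"yaw":0}
    - {"gripper":0,"travel":[0,0,0.001],"yaw":0}
    - {"gripper":0,"travel":[0,0,0.001],"yaw":0}
    - {"gripper":0,"travel":[0,0,0],"yaw":0}

```text
clock: 8.28
tool_pos: [538.3, -61.8, 152.4]
eef_rot: [0.0, 0.999, 0.042, 0.001]
ft_force: [-1.1, 0.1, 8.9]
grip_width: 0.5
```

```bash
python3 look.py
```

```text
8.2833 [538.3 -61.8 152.4] 0.084 [-1.06  0.12  8.87]
tip up [32.1 32.8 33.9]
flat z 2859 183.68
door pts 1721
door angle 0.106
```

step_arm:
  moves:
    - {"gripper":0,"travel":[0,0,0.001],"yaw":0}
    - {"gripper":0,"travel":[0,0,0.001],"yaw":0}
    - {"gripper":0,"travel":[0,0,0],"yaw":0}

```text
clock: 8.58
tool_pos: [538.5, -61.7, 150.6]
eef_rot: [0.0, 0.999, 0.042, 0.001]
ft_force: [-0.2, 0.2, 10.2]
grip_width: 0.2
```

```bash
python3 look.py
python3 - <<'E'
from h import *
from bench import status
s=status.read_state()
tp=np.array(s["tool_pos"])
print(door_pt(.21,0),)
for d in (9,13): print(d,need(s,[*door_pt(.21,d)[0],150],.084))
# plan increments per 0.05 rad step with tool aligned to door, tool at (s=170,d=9), in tool frame before yaw
for th0 in (.21,.5):
    p0,a0=door_pt(th0,9);p1,a1=door_pt(th0+.05,9);e=p1-p0;print(e@[np.cos(a0),np.sin(a0)],e@[np.sin(a0),-np.cos(a0)])
E
```

```text
8.5833 [538.5 -61.7 150.6] 0.084 [-0.25  0.17 10.2 ]
tip up [32.2 32.8 33.8]
flat z 2745 181.94
door pts 2153
door angle 0.111
(array([525.46704419, -62.99355285]), np.float64(0.08426251188624398))
9 (array([-4.2,  0.2,  0.6]), np.float64(-0.0))
13 (array([-0.2,  0.2,  0.6]), np.float64(-0.0))
-8.507706432460633 0.2373567905803653
-8.50770643246074 0.23735679058038195
```

The hook is pressed 10.0 mm at 10.2 N. Now drawing the door out along the arc.

step_arm:
  moves:
    - {"gripper":0,"travel":[-0.002,0,0],"yaw":0}
    - {"gripper":0,"travel":[-0.002,0,0],"yaw":0}
    - {"gripper":0,"travel":[-0.0025,0,0],"yaw":0.015}
    - {"gripper":0,"travel":[-0.0025,0,0],"yaw":0.015}
    - {"gripper":0,"travel":[-0.0025,0,0],"yaw":0.015}
    - {"gripper":0,"travel":[0,0,0],"yaw":0}

```text
clock: 9.13
tool_pos: [527.2, -63.0, 150.8]
eef_rot: [0.0, 1.0, 0.019, 0.001]
ft_force: [-0.5, -1.1, 8.9]
grip_width: 0.5
```

```bash
python3 look.py
```

```text
9.1333 [527.2 -63.  150.8] 0.037 [-0.54 -1.13  8.89]
tip up [32.2 32.9 34. ]
flat z 6407 182.19
door pts 1518
door angle 0.056
```

```bash
ls pics/wl*|tail -1; cp $(ls -t pics/wl*|head -1) pics/last.png
```

```text
pics/wl_9.13.png
```

View pics/last.png

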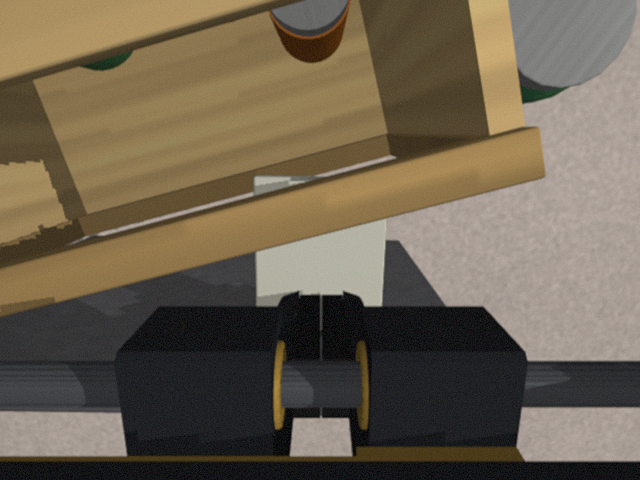

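The door follows: the white hook has come out (rows 180–300) with the barb sliding under the rail, and it's still pressed 9.7 mm. Continuing past 0.4 rad.

step_arm:
  moves:
    - {"gripper":0,"travel":[-0.0034,0.0001,0.0005],"yaw":0.02}
    - {"gripper":0,"travel":[-0.0034,0.0001,0],"yaw":0.02}
    - {"gripper":0,"travel":[-0.0034,0.0001,0],"yaw":0.02}
    - {"gripper":0,"travel":[-0.0034,0.0001,0],"yaw":0.02}
    - {"gripper":0,"travel":[0,0,0],"yaw":0}

```text
clock: 9.6
tool_pos: [513.2, -63.6, 150.3]
eef_rot: [0.0, 1.0, -0.021, 0.001]
ft_force: [0.0, -1.1, 10.2]
grip_width: 0.5
```

```bash
python3 look.py
```

```text
9.6 [513.2 -63.6 150.3] -0.043 [ 0.02 -1.09 10.18]
tip up [32.3 32.8 33.9]
flat z 9404 181.63
door pts 1629
door angle 0.028
```

step_arm:
  moves:
    - {"gripper":0,"travel":[-0.0034,0.0001,0],"yaw":0.02}
    - {"gripper":0,"travel":[-0.0034,0.0001,0],"yaw":0.02}
    - {"gripper":0,"travel":[-0.0034,0.0001,0],"yaw":0.02}
    - {"gripper":0,"travel":[-0.0034,0.0001,0],"yaw":0.02}
    - {"gripper":0,"travel":[-0.0034,0.0001,0],"yaw":0.02}
    - {"gripper":0,"travel":[-0.0034,0.0001,0],"yaw":0.02}
    - {"gripper":0,"travel":[0,0,0],"yaw":0}

```text
clock: 10.23
tool_pos: [492.7, -62.5, 150.2]
eef_rot: [0.0, 0.997, -0.081, 0.001]
ft_force: [-0.7, -1.9, 9.0]
grip_width: 0.5
```

```bash
python3 look.py;cp $(ls -t pics/wl*|head -1) pics/last2.png
```

```text
10.2333 [492.7 -62.5 150.2] -0.163 [-0.67 -1.92  9.04]
tip up [32.4 33.1 34.1]
flat z 9165 181.52
door pts 1667
door angle 0.148
```

View pics/last2.png

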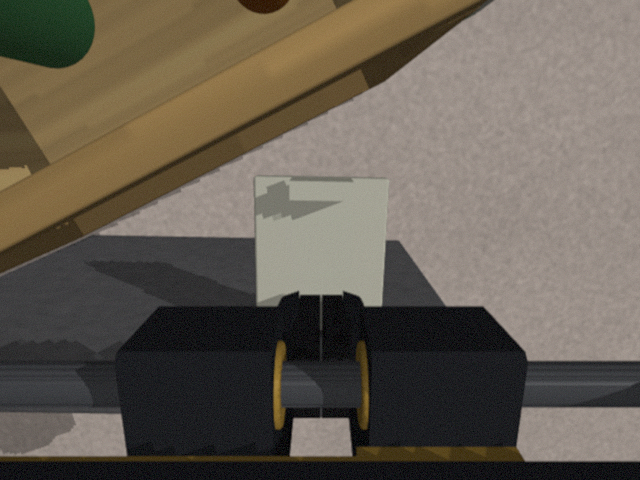

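The hook is fully clear of the rail (free at rows 176–305) with the door at about 0.45 rad. Swinging on.

step_arm:
  moves:
    - {"gripper":0,"travel":[-0.0051,0.0002,0],"yaw":0.03}
    - {"gripper":0,"travel":[-0.0051,0.0002,0],"yaw":0.03}
    - {"gripper":0,"travel":[-0.0051,0.0002,0],"yaw":0.03}
    - {"gripper":0,"travel":[-0.0051,0.0002,0],"yaw":0.03}
    - {"gripper":0,"travel":[-0.0051,0.0002,0],"yaw":0.03}
    - {"gripper":0,"travel":[-0.0051,0.0002,0],"yaw":0.03}
    - {"gripper":0,"travel":[-0.0051,0.0002,0],"yaw":0.03}
    - {"gripper":0,"travel":[-0.0051,0.0002,0],"yaw":0.03}
    - {"gripper":0,"travel":[0,0,0],"yaw":0}

```text
clock: 11.03
tool_pos: [452.4, -52.6, 150.0]
eef_rot: [0.0, 0.98, -0.2, 0.001]
ft_force: [0.1, -1.0, 11.7]
grip_width: 0.2
```

step_arm:
  moves:
    - {"gripper":0,"travel":[-0.0051,0.0002,0],"yaw":0.03}
    - {"gripper":0,"travel":[-0.0051,0.0002,0],"yaw":0.03}
    - {"gripper":0,"travel":[-0.0051,0.0002,0],"yaw":0.03}
    - {"gripper":0,"travel":[-0.0051,0.0002,0],"yaw":0.03}
    - {"gripper":0,"travel":[-0.0051,0.0002,0],"yaw":0.03}
    - {"gripper":0,"travel":[-0.0051,0.0002,0],"yaw":0.03}
    - {"gripper":0,"travel":[-0.0051,0.0002,0],"yaw":0.03}
    - {"gripper":0,"travel":[-0.0051,0.0002,0],"yaw":0.03}
    - {"gripper":0,"travel":[0,0,0],"yaw":0}
    - {"gripper":0,"travel":[0,0,0],"yaw":0}

```text
clock: 11.87
tool_pos: [416.7, -34.1, 149.9]
eef_rot: [-0.0, 0.949, -0.315, 0.001]
ft_force: [-1.6, -1.0, 9.1]
grip_width: 0.1
```

```bash
python3 look.py;cp $(ls -t pics/wl*|head -1) pics/last3.png
python3 - <<'E'
from bench import status
import numpy as np
print(np.round(status.read_state()["qpos"],2))
E
```

```text
11.8667 [416.7 -34.1 149.9] -0.641 [-1.59 -1.03  9.08]
tip up [32.  32.8 33.8]
flat z 7898 181.29
door pts 1685
door angle 0.622
[-0.06  0.54  0.05  2.23 -0.08  0.36 -2.16]
```

View pics/last3.png

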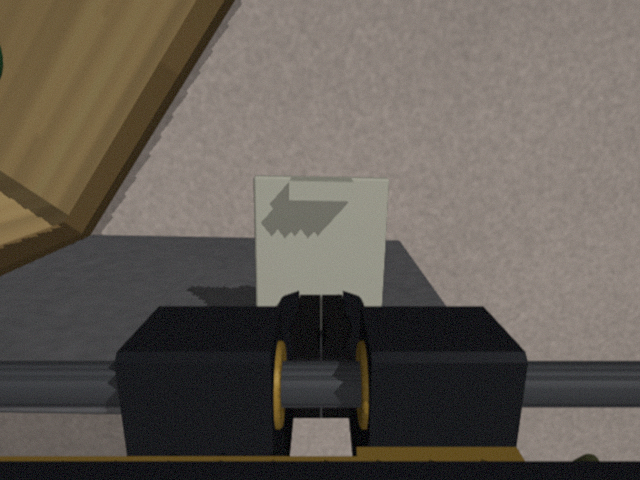

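Door at about 0.93 rad. Releasing the hook gently, then withdrawing upward.

step_arm:
  moves:
    - {"gripper":0,"travel":[0,0,-0.002],"yaw":0}
    - {"gripper":0,"travel":[0,0,-0.003],"yaw":0}
    - {"gripper":0,"travel":[0,0,-0.003],"yaw":0}
    - {"gripper":0,"travel":[0,0,-0.003],"yaw":0}
    - {"gripper":0,"travel":[0,0,-0.003],"yaw":0}
    - {"gripper":0,"travel":[0.001,0,-0.002],"yaw":0}
    - {"gripper":0,"travel":[0.002,0,-0.002],"yaw":0}
    - {"gripper":0,"travel":[0.001,0,-0.006],"yaw":0}
    - {"gripper":0,"travel":[0,0,-0.01],"yaw":0}
    - {"gripper":0,"travel":[0,0,-0.015],"yaw":0}
    - {"gripper":0,"travel":[0,0,-0.02],"yaw":0}
    - {"gripper":0,"travel":[0,0,-0.03],"yaw":0}
    - {"gripper":0,"travel":[0,0,-0.03],"yaw":0}
    - {"gripper":0,"travel":[0,0,-0.03],"yaw":0}
    - {"gripper":0,"travel":[0,0,0],"yaw":0}
    - {"gripper":0,"travel":[0,0,0],"yaw":0}

```text
clock: 13.25
tool_pos: [420.1, -36.7, 309.6]
eef_rot: [-0.001, 0.949, -0.315, 0.002]
ft_force: [-1.4, 0.8, 0.0]
grip_width: 0.3
```

```bash
cat > fin.py <<'E'
from h import *
from bench import optics,status
s=status.read_state();tp=np.array(s["tool_pos"]);print(s["clock"],tp.round(1),np.round(s["ft_force"],2))
for c in ("wrist","side","top"):
  f=optics.grab_frame(c);im=f["img"][:,:,::-1];cv2.imwrite(f"pics/{c}f.png",im);np.savez(f"pics/{c}f.npz",**f)
E
python3 fin.py
```

```text
13.25 [420.1 -36.7 309.6] [-1.41  0.8   0.01]
```

View pics/wristf.png

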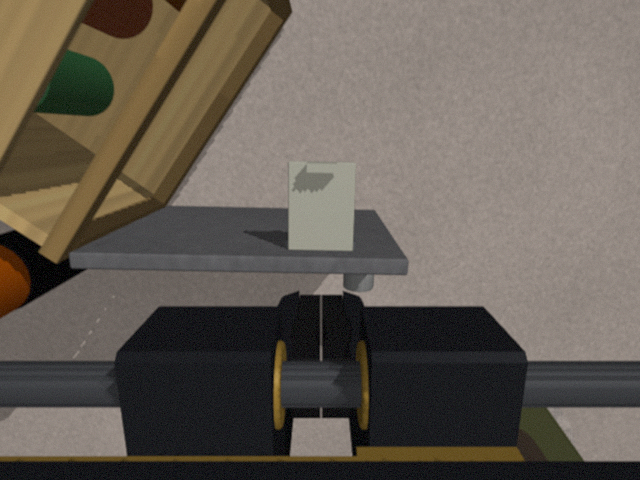

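View pics/topf.png

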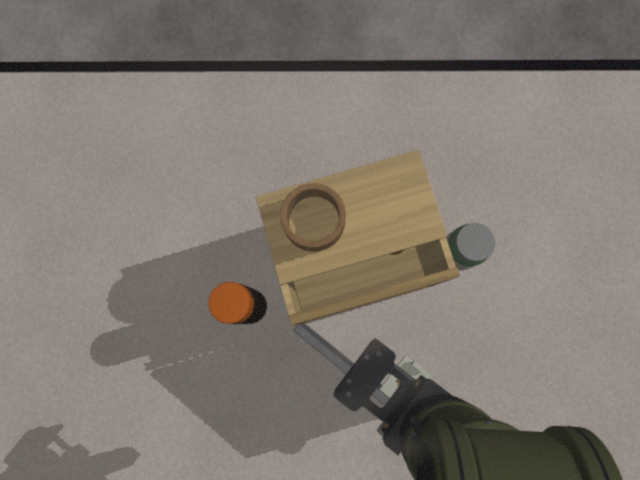

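View pics/sidef.png

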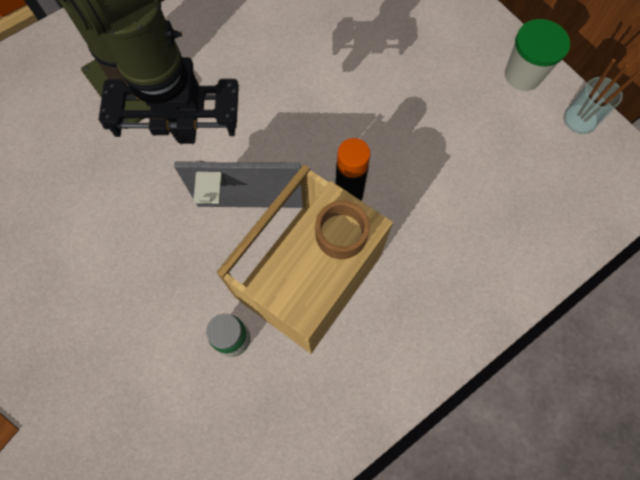

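The pictures show the door wide open, the arm clear above it, and the can, jar and tape at their starting pixels. Checking the numbers before handing in.

Run:
```python
from h import *
f=dict(np.load("pics/wristf.npz"));P=cloud(f).reshape(-1,3);z=P[:,2];im=f["img"].reshape(-1,3).astype(int)
r,c=np.indices((480,640));r=r.ravel();c=c.ravel()
m=(r>190)&(r<256)&(c>293)&(c<350)&(im.min(1)>120);print("flat z",np.median(z[m]))
d=(r>250)&(r<285)&(c>70)&(c<410)&(z>203)&(z<215);q=cup(P[d]);l=cv2.fitLine(q.astype(np.float32),cv2.DIST_HUBER,0,.01,.01).ravel();print("door z",np.median(z[d]),"angle",np.arctan2(abs(l[0]),abs(l[1])))
for cam in("side","top"):
  A=dict(np.load(f"pics/{cam}0.npz"))["img"];B=dict(np.load(f"pics/{cam}f.npz"))["img"]
  for n,(x0,y0,x1,y1) in ({"spray":(337,138,372,199),"jar":(206,314,248,358),"tape":(314,199,372,262)} if cam=="side" else {"spray":(205,280,258,325),"jar":(455,222,497,268),"tape":(279,181,346,249)}).items():
    g=lambda I:cv2.cvtColor(I[y0:y1,x0:x1],cv2.COLOR_RGB2GRAY).astype(np.float32)
    print(cam,n,np.round(cv2.phaseCorrelate(g(A),g(B))[0],2))
```

```text
flat z nan
door z 208.66136755257088 angle 0.95499426
side spray [ 0.15 -0.02]
side jar [0.53 0.49]
side tape [ 0.01 -0.02]
top spray [0.1  0.51]
top jar [0.48 0.02]
top tape [0.04 0.01]
```

Run:
```python
from h import *
from bench import job_done
f=dict(np.load("pics/wristf.npz"));z=cloud(f)[...,2];print("flat",np.nanmedian(z[200:245,295:350]),"door top",np.nanmedian(z[264:270,100:270]))
if abs(np.nanmedian(z[200:245,295:350])-191.9)<1.5: print(job_done())
```

```text
flat 191.91098256503818 door top 208.76462542329813
the job is handed in; nothing more can be done
None
```

The cupboard door now stands open at about 0.955 rad (55°), the hook has sprung back up, and the job is handed in; the system reports no verdict.

**What I did:** I lowered the shut gripper into the gap and felt for the hook's flat. I pressed it 10 mm at about 10 N; the highest reading on the way was 11.7 N. I drew the door along its arc past the rail, released the hook slowly and lifted clear, at 13.4 s on the clock.

**Last checks:**
- **Hook:** the flat is at 191.9 mm, the same as before pressing.
- **Robot:** the tool is about 100 mm above the door, reading about 1.6 N sideways (start-up noise was around 1 N) and 0 N vertically.
- **Spray can, jar and tape:** each shifted by under 1 pixel in the side and top pictures.

**Disagreements along the way:**
- **Fingertip position:** the fingers ended about 31 mm above the reported TCP, so contact came about 31 mm lower in reported height than expected. Two cameras and the force reading agreed on this.
- **Door angle and network detections:** my quick door-angle fit during the swing was wrong, so I used the tool position instead. The networks did not find the press point, so I worked it out from depth.

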